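# Check the tile return funnel

## Robot

A 6-joint arm with a two-finger parallel gripper is mounted at the origin on the work surface. World frame = base frame: x ahead of the robot, y to its left, z up, the work surface at z = 0. Lengths are in m, angles in degrees, forces in N, time in s.
With the tool pointing down it reaches from about 0.35 to 0.875 m from the base axis. Payload 4.2 kg.
Tool frame: the origin (TCP) lies midway between the tips of the shut fingers; the grasp point (between the pads) lies 19 mm behind it; z points along the fingers, y is the line along which they close (so a half turn about z gives the same grasp; the last joint's range is limited). The gripper opens to 87 mm and grips with 3 to 60 N. Pads are 19 mm wide; open, the fingers measure 117 mm over their backs; the gripper's body (75 mm by 190 mm) begins 51 mm behind the grasp point.
Start: joints at [88.384, 22.042, 0.453, 0, -68.411, -14.817], TCP at [0.177, 0.599, 0.223] pointing down, gripper open.
Joint ranges: [-179.83, 179.83], [-69.29, 118.12], [-61.27, 80.66], [-181.25, 117.63], [-171.15, -9.14], [-177.46, 177.46]. Speed limits (degrees/s): [159.86, 159.86, 180, 180, 180, 180].

## Interface

Orientations are given as [roll, pitch, yaw] about the fixed x, y, z axes, in that order (R = Rz(yaw) Ry(pitch) Rx(roll)).
In Python, from workcell import env gives the robot as it stands. The module is installed in compiled form; this text tells all that it offers. Calls block until the motion is done:
- env.goto(position, orientation): joint-space move of the TCP to a pose.
- env.move_straight(position, rotation=None, rate=0.15, force_limit=None): straight line of the TCP; rotation=None keeps the orientation; rate is the mean speed in m/s. With force_limit (N) it stops when the force on the tool has changed by that much, and returns True; else False.
- env.set_joints(angles): joint-space move.
- env.gripper_to(opening, grasp_force=None): opening from 0.0 (shut) to 1.0 (fully open); grasp_force is the grip in N (None keeps the last); returns when the fingers have stopped.
- env.dwell(seconds).
- env.inverse_kinematics(position, orientation): joint angles nearest the present ones, or None.
- env.read_state(): the state.
- env.grab_frame(name): name is "side" or "top"; returns a dict with "image" (400x640x3 uint8, blue, green, red), "fx", "fy", "cx", "cy" (pixels), "D" ([k1, k2, p1, p2, k3] as OpenCV has them; the pictures are not rectified), "position" and "orientation" of the camera in the world. Camera axes: x right, y up, looking along -z (the intrinsics and any distortion apply to the point x, -y, -z); pixel columns grow to the right and rows downward; lengths in m; the calibration is good to about 2 mm. A picture is of the moment at which its call begins. There is no depth.
A pose or a line that the arm cannot do raises env.Unreachable and nothing moves.
- env.close_job(): hands the job in; it is judged then, once.
Trained networks look in a picture, given as the dict that the camera call returned (one of the last four; its "shot" number tells which), for a name from the list of things; names that differ only in an ending like _2 or _b are one class to them, and where a whole thing is asked for, a point or a joint stands for the part that bears it (a point fixed in the world has none). Each returns a list of dicts, best first, with "score" (0 to 1); they miss things now and then, are a little off and sometimes report something else, mostly with a low value. They report only what shows in the picture. A call takes as long as a camera call.
- env.search_frame(picture, thing): "xyz" ([x, y, z] in m, in world coordinates, good to about 4 mm: the middle of the surface that is visible of it).
- env.trace(picture, thing): "mask" (400x640 bool, what is visible of it).
The state is a dict: "clock": time; "joint_positions": joint angles; "qvel": joint speeds; "joint_torque": joint torques, N m; "position": TCP position; "tool_rot": TCP orientation; "force": force on the tool from outside, world axes, zero at the start; "wrist_torque": the same for the moment, N m; "opening": opening from 0.0 (shut) to 1.0 (fully open); "finger_force": force on a finger pad.
Only numpy, scipy, OpenCV 4.12 (cv2) and the standard library are available. Lean on these libraries where they do the work, as an engineer would, in place of code of your own. Each camera call takes 0.05 s, during which the arm holds its last target. There are 200 camera calls.

## Task

Push the walnut carriage of the tile return along its slide from the first station to the next one, the middle, until it clicks in, not past it, with the tin funnel still standing in its hole. Then draw the funnel straight up out of the hole and, once it is clear, tip it at least 60 degrees over from upright so the players can look through it for a jammed tile, with both its ends at least 15 cm above the table. Finish still holding it there, quite still, with the carriage left in the middle station and the rack, ashtray, tea tray and score marker undisturbed.

Things in the scene. Friction and masses are not known exactly. Their poses are not given: they have to be found in the camera images.
- slide: Fixed wooden slide bed lying on the table, 170 (x) by 420 (y) by 12 mm, with two aluminium rails along its own y axis and low wooden end blocks (38 mm high). Origin: centre of its underside, on the table. The carriage travels along its +y. Three brass studs along its -x edge mark the stations, at y = -85 (first), +5 (middle) and +95 mm (last).
- carriage (a joint): Travel in m of the walnut carriage along the slide's +y: 0 = first station (start), 0.090 = middle (next), 0.180 = last. At each station a spring ball drops into a notch: about 4 to 5 N pushes the carriage out or in, it pulls itself true over the last 5 mm or so; in between only about 1 N of friction. A brass pointer on its -x side lines up with the stud of its station.
- post_top (a point): Top centre of the carriage's push post: a plain upright wooden post 16 mm in diameter, 48 mm tall, top 113 mm above the table, fixed on the carriage 90 mm behind the hole's axis (towards the slide's -y).
- hole (a point): Centre of the mouth of the tile return hole in the carriage's flat top, 65 mm above the table. Hole 41 mm in diameter, right through the 20 mm plate; it moves with the carriage. The carriage is 120 mm wide and reaches 65 mm ahead of (slide's +y) and 105 mm behind the hole's axis.
- funnel: Loose open tin funnel, about 0.12 kg, upright in the hole. Origin: centre of the spout's lower end; +z along its axis to the mouth at 97 mm. Spout 36 mm wide, 0 to 45 mm; bead 50 mm wide, 45 to 49 mm, resting on the carriage top; cone to 67 mm; straight collar, 58 mm outside, 3 mm wall, 67 to 97 mm, can be gripped across the outside. Seated, the mouth is 117 mm above the table.
- funnel_mouth (a point): Centre of the funnel's open mouth, on its axis, 97 mm from the spout's end.
- rack: Bystander: yellow plastic tile rack with cream tiles, 70 by 300 by 60 mm, long along its y; origin centre of its underside.
- ashtray: Bystander: cobalt glass ashtray, round, 110 mm in diameter, 35 mm high; origin centre of its underside.
- tray: Bystander: round copper tea tray, 220 mm in diameter, 18 mm high; origin centre of its underside.
- marker: Bystander: turned walnut score marker like a pawn, 44 mm in diameter, 78 mm tall; origin centre of its underside.

How it is judged:
By the outcome, as a careful person would: the job done as asked, in the order asked, and still so for the second after the job is handed in, while the arm keeps its last pose, push and grip.
It also fails if it takes over 48 s, if anything falls off the work surface, if the arm or the gripper's body presses on something with over 40 N, if the wrist force passes 120 N, or if a joint passes its speed limit or range.

## Working session

There is one attempt and no reset: what is moved stays moved. The work goes in short steps, each a Python script; the robot and the scene stay as the last script left them, time stands still between calls to the robot, and variables do not carry over. Pictures are saved under pics/ and viewed, at most 10 in all, crops included, and the job is handed in when it is done.

```bash
mkdir -p pics
cat > h.py <<'E'
import numpy as np, cv2
from workcell import env
from scipy.spatial.transform import Rotation as R
def camR(f):
    o=np.array(f["orientation"],float)
    return R.from_euler('xyz',o,degrees=True).as_matrix() if o.shape==(3,) else (o if o.shape==(3,3) else None)
def ray(f,uv):
    K=np.array([[f["fx"],0,f["cx"]],[0,f["fy"],f["cy"]],[0,0,1.]])
    p=cv2.undistortPoints(np.array(uv,float).reshape(-1,1,2),K,np.array(f["D"],float))[:,0]
    d=np.c_[p[:,0],-p[:,1],-np.ones(len(p))]@camR(f).T
    return np.array(f["position"]),d
def atz(f,uv,z):
    o,d=ray(f,uv); return o+d*((z-o[2])/d[:,2])[:,None]
def proj(f,P):
    K=np.array([[f["fx"],0,f["cx"]],[0,f["fy"],f["cy"]],[0,0,1.]])
    q=(np.atleast_2d(P)-np.array(f["position"]))@camR(f); q=q*[1,-1,-1]
    return cv2.projectPoints(q,np.zeros(3),np.zeros(3),K,np.array(f["D"],float))[0][:,0]
E
python3 - <<'E'
from h import *
np.set_printoptions(precision=4,suppress=True)
fs={}
for n in("side","top"):
    f=env.grab_frame(n);fs[n]=f;cv2.imwrite(f"pics/{n}0.png",f["image"])
    print(n,f["fx"],f["cx"],f["cy"],f["D"],f["position"],f["orientation"])
    for t in "slide carriage post_top hole funnel funnel_mouth rack ashtray tray marker".split():
        r=env.search_frame(f,t)
        print(t,[(np.round(a["xyz"],4),round(a["score"],2)) for a in r[:2]])
print(env.read_state())
E
```

```text
side 511.9641548066421 317.16328060003787 199.42405363173313 [0.0314 0.     0.     0.     0.    ] [-0.4825 -0.9517  1.1402] [ 53.4769  -1.0593 -45.9567]
slide [(array([ 0.5101, -0.0234,  0.0189]), 0.69)]
carriage [(array([ 0.4969, -0.1009,  0.0617]), 0.62)]
post_top [(array([ 0.498 , -0.1033,  0.0703]), 0.56), (array([0.7746, 0.0151, 0.026 ]), 0.43)]
hole [(array([ 0.4945, -0.1015,  0.0621]), 0.77)]
funnel [(array([ 0.5185, -0.0567,  0.0984]), 0.52)]
funnel_mouth [(array([ 0.5241, -0.0563,  0.1015]), 0.89), (array([0.5352, 0.4759, 0.0115]), 0.18)]
rack [(array([0.7735, 0.0152, 0.0254]), 0.74)]
ashtray [(array([ 0.335 , -0.3767,  0.027 ]), 0.61), (array([ 0.4965, -0.1038,  0.0659]), 0.36)]
tray [(array([0.534 , 0.477 , 0.0103]), 0.97)]
marker [(array([ 0.6167, -0.3924,  0.0181]), 0.46)]
top 428.4601189248841 316.7721183204531 204.53950020692943 [-0.0778  0.      0.      0.      0.    ] [0.4127 0.0094 1.508 ] [  5.9846   1.2469 -89.1044]
slide [(array([0.547 , 0.0407, 0.0112]), 0.66)]
carriage [(array([ 0.5163, -0.0845,  0.06  ]), 0.82)]
post_top [(array([ 0.515 , -0.0834,  0.0656]), 0
[... 204 characters left out ...]
)]
rack [(array([0.7779, 0.033 , 0.0207]), 0.67)]
ashtray [(array([ 0.318 , -0.3843,  0.0252]), 0.57)]
tray [(array([0.5373, 0.4686, 0.0084]), 0.97), (array([0.7778, 0.0343, 0.0229]), 0.2)]
marker []
{'clock': 1.1, 'joint_positions': array([ 88.386 ,  22.0416,   0.4526,  -0.0013, -68.4112, -14.8167]), 'qvel': array([-0.0699,  0.0649,  0.0459, -0.0265, -0.0365,  0.0658]), 'joint_torque': array([ -0.0002, -39.0481,  18.7628,   4.2246,   0.0155,  -0.    ]), 'position': array([0.1767, 0.5995, 0.2225]), 'tool_rot': array([179.9995,   0.0011, -16.4312]), 'force': array([0.219 , 0.7268, 1.2705]), 'wrist_torque': array([-0.0532,  0.0401,  0.0677]), 'finger_force': 0.0, 'opening': 1.0005131847475677}
```

Run:
```python
import cv2
a=cv2.imread('pics/top0.png');b=cv2.imread('pics/side0.png')
cv2.imwrite('pics/top0c.png',cv2.resize(a[80:300,180:460],None,fx=2.7,fy=2.7,interpolation=2))
cv2.imwrite('pics/side0c.png',cv2.resize(b[100:320,220:500],None,fx=2.7,fy=2.7,interpolation=2))
```

```text
(no output)
```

View pics/top0.png

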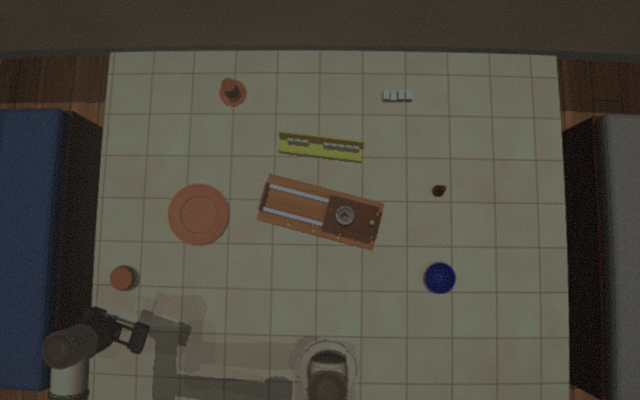

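View pics/side0c.png

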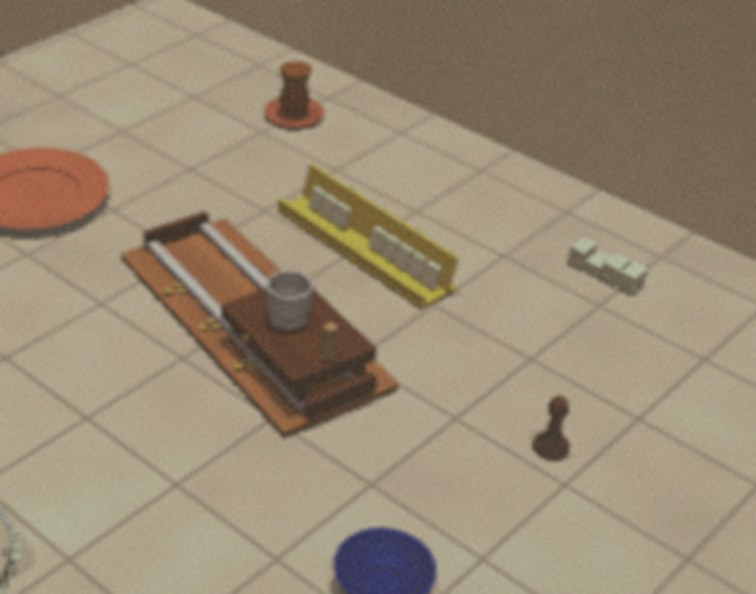

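View pics/top0c.png

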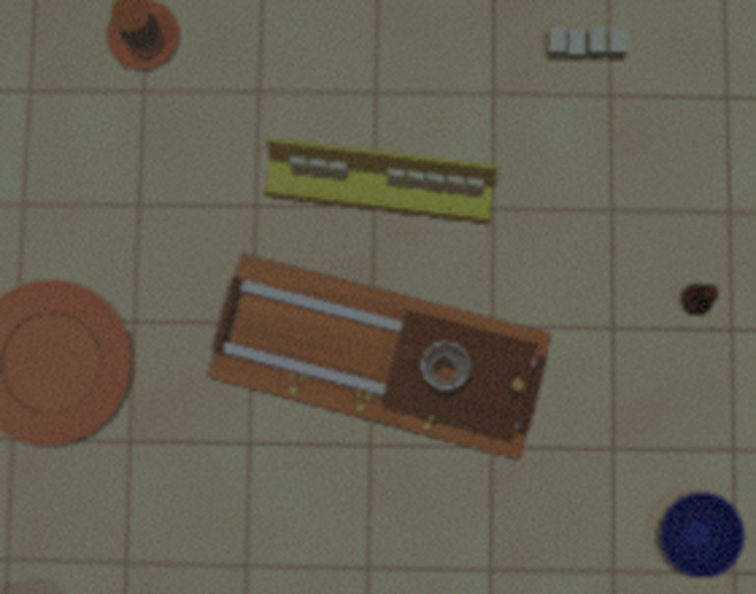

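The top view shows the mouth at about (344.8, 215.2) and the post top at (371.5, 222.2). In the side view the mouth is at (327, 205.6) and the post top at (342.2, 221.1). The carriage is at the right-hand end, which is the first station.

Run:
```python
from h import *
np.set_printoptions(precision=4,suppress=True)
s=env.grab_frame("side");t=env.grab_frame("top")
def tri(u,v):
    A=[];b=[]
    for f,p in((s,u),(t,v)):
        o,d=ray(f,[p]);d=d[0]/np.linalg.norm(d[0]);M=np.eye(3)-np.outer(d,d);A.append(M);b.append(M@o)
    return np.linalg.lstsq(np.vstack(A),np.hstack(b),rcond=None)[0]
m=tri((327,205.6),(344.8,215.2));p=tri((342.2,221.1),(371.5,222.2))
print("mouth",m,"post",p)
c=lambda q:(np.array(q,float))/2.7+[180,80]
sc=atz(t,c([(245,257),(549,335),(521,458),(211,378)]),.012);print(sc)
y=(sc[0]-sc[1])+(sc[3]-sc[2]);print("slide c",sc.mean(0),"ydir ang",np.degrees(np.arctan2(y[1],y[0])),np.linalg.norm(sc[0]-sc[1]))
d=(m-p);print("post->mouth ang",np.degrees(np.arctan2(d[1],d[0])),np.linalg.norm(d[:2]))
# refine with masks
for f,n in((t,"top"),(s,"side")):
    for th in("funnel","slide","carriage"):
        r=env.trace(f,th)
        if r: 
            rect=cv2.minAreaRect(np.argwhere(r[0]["mask"])[:,::-1].astype(np.float32)); print(n,th,r[0]["score"],rect)
            if n=="top" and th=="slide": print(atz(t,cv2.boxPoints(rect),.012))
th=np.degrees(np.arctan2(y[1],y[0]))
for yaw in(th-90,th+90):
  for z in(.085,.2,.35): print(yaw,z,env.inverse_kinematics([m[0],m[1],z],[180,0,yaw]))
```

```text
mouth [ 0.5244 -0.0497  0.1151] post [ 0.5029 -0.137   0.1116]
[[ 0.6716  0.2095  0.012 ]
 [ 0.5738 -0.189   0.012 ]
 [ 0.4143 -0.1531  0.012 ]
 [ 0.5116  0.2496  0.012 ]]
slide c [0.5428 0.0293 0.012 ] ydir ang 76.30832302911207 0.4103193019079083
post->mouth ang 76.12697063414811 0.08985242069450726
top funnel 0.6 ((344.7500305175781, 215.25003051757812), (16.970561981201172, 17.677669525146484), 45.0)
top slide 0.95 ((319.7967224121094, 211.012451171875), (121.10144805908203, 49.21356201171875), 14.931416511535645)
[[ 0.5143  0.261   0.012 ]
 [ 0.6843  0.221   0.012 ]
 [ 0.5782 -0.1936  0.012 ]
 [ 0.4116 -0.1496  0.012 ]]
top carriage 0.85 ((349.2999572753906, 217.89999389648438), (51.22018814086914, 36.48561477661133), 15.255118370056152)
side funnel 0.88 ((326.5, 210.5), (21.0, 17.0), 90.0)
side slide 0.65 ((315.7500305175781, 218.75001525878906), (108.18733978271484, 46.66904830932617), 45.0)
side carriage 0.95 ((330.012451171875, 223.11331176757812), (53.16502380371094, 33.239540100097656), 46.84760665893555)
-13.691676970887926 0.085 [ 12.2414  20.9639 -23.7272   0.     -45.3089  64.0669]
-13.691676970887926 0.2 [ 12.2414  13.5549 -15.2605   0.     -61.1846  64.0669]
-13.691676970887926 0.35 [ 12.2414   8.6384   0.0994   0.     -81.461   64.0669]
166.30832302911207 0.085 [  12.2414   20.9639  -23.7272   -0.      -45.3089 -115.9331]
166.30832302911207 0.2 [  12.2414   13.5549  -15.2605   -0.      -61.1846 -115.9331]
166.30832302911207 0.35 [  12.2414    8.6384    0.0994   -0.      -81.461  -115.9331]
```

```bash
cat > push.py <<'E'
from h import *
np.set_printoptions(precision=4,suppress=True)
a=np.radians(76.2);u=np.array([np.cos(a),np.sin(a),0]);p=np.array([.503,-.137,.080])
O=[180,0,76.2]
env.gripper_to(0.0,10)
q=p-.045*u
env.goto(q+[0,0,.15],O); env.move_straight(q,rate=.15)
env.dwell(.2); print(env.read_state()["force"])
hit=env.move_straight(p+.005*u,rate=.025,force_limit=2.5)
s=env.read_state();x0=s["position"];print(hit,x0,(x0-p)@u,s["force"],s["clock"])
if hit and -.025<(x0-p)@u<-.008:
    env.move_straight(p+((x0-p)@u+.080)*u,rate=.04)
    s=env.read_state();print((s["position"]-x0)@u,s["force"],s["clock"])
    np.save("x0.npy",x0)
for n in("top","side"): 
    f=env.grab_frame(n);cv2.imwrite(f"pics/{n}1.png",f["image"])
    for t in("funnel_mouth","post_top"): print(n,t,[(r["xyz"],r["score"]) for r in env.search_frame(f,t)[:1]])
cv2.imwrite("pics/side1c.png",cv2.resize(f["image"][130:280,230:430],None,fx=4,fy=4,interpolation=2))
E
python3 push.py
```

```text
[ 0.5394  0.3172 -0.622 ]
True [ 0.4986 -0.1545  0.0798] -0.018039245039125306 [ 0.4253 -2.1113  0.5024] 8.475
0.07780726950323838 [ 2.4217 -9.9058 -0.8513] 10.625
top funnel_mouth [([0.3192, -0.3867, 0.023], 0.45)]
top post_top []
side funnel_mouth []
side post_top [([0.5045, -0.0336, 0.0652], 0.67)]
```

View pics/side1c.png

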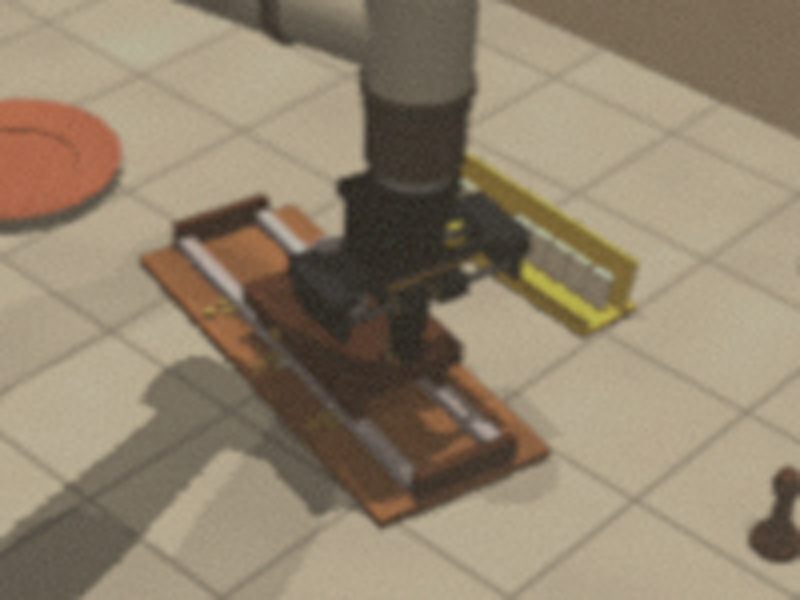

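The carriage has moved most of the way and the push is still loaded. I'll push on in small steps and watch the force.

```bash
cat > p2.py <<'E'
from h import *
np.set_printoptions(precision=4,suppress=True)
a=np.radians(76.2);u=np.array([np.cos(a),np.sin(a),0]);p=np.array([.503,-.137,.080]);x0=np.load("x0.npy")
s=env.read_state();print((s["position"]-x0)@u,s["force"],s["force"]@u,s["clock"])
for d in(.082,.084,.086,.088):
    env.move_straight(p+((x0-p)@u+d)*u,rate=.02);env.dwell(.1)
    s=env.read_state();f=s["force"]@u;print(d,(s["position"]-x0)@u,s["force"],f,s["clock"])
    if f<-15: break
E
python3 p2.py
```

```text
0.07779503639408036 [  2.3268 -10.4672  -1.6822] -9.610038891322697 10.925
0.082 0.08187399992415305 [ 0.2537 -1.1858 -0.382 ] -1.0910735267731058 11.275
0.084 0.0844027290246436 [0.1032 0.3049 1.0692] 0.32071815919422636 11.625
0.086 0.08616366013416815 [ 0.3834 -0.4599 -1.05  ] -0.35513129063430887 11.975
0.088 0.08806819528811677 [-0.3285  0.0932  0.2057] 0.01214225199094669 12.325
```

The force fell to zero at about 84 mm, so the detent seems to have pulled the carriage in. I'll back off, rise and look.

```bash
cat > p3.py <<'E'
from h import *
np.set_printoptions(precision=4,suppress=True)
a=np.radians(76.2);u=np.array([np.cos(a),np.sin(a),0])
s=env.read_state()["position"]
q=s-.02*u; env.move_straight(q,rate=.1); env.move_straight(q+[0,0,.12],rate=.2)
env.gripper_to(1.0)
env.goto(q-.17*u+[0,0,.22],[180,0,76.2])
for n in("top","side"): 
    f=env.grab_frame(n);cv2.imwrite(f"pics/{n}2.png",f["image"])
    cv2.imwrite(f"pics/{n}2c.png",cv2.resize(f["image"][130:280,230:430],None,fx=4,fy=4,interpolation=2))
    for t in("funnel_mouth","post_top","hole"): print(n,t,[(r["xyz"],r["score"]) for r in env.search_frame(f,t)[:1]])
print(env.read_state()["clock"])
E
python3 p3.py
```

```text
top funnel_mouth [([0.5574, 0.0419, 0.0789], 0.57)]
top post_top [([0.5319, 0.0114, 0.065], 0.92)]
top hole [([0.5327, 0.0148, 0.0615], 0.82)]
side funnel_mouth []
side post_top [([0.5189, -0.0152, 0.0656], 0.92)]
side hole [([0.5195, -0.0196, 0.0663], 0.79)]
16.15
```

View pics/side2c.png

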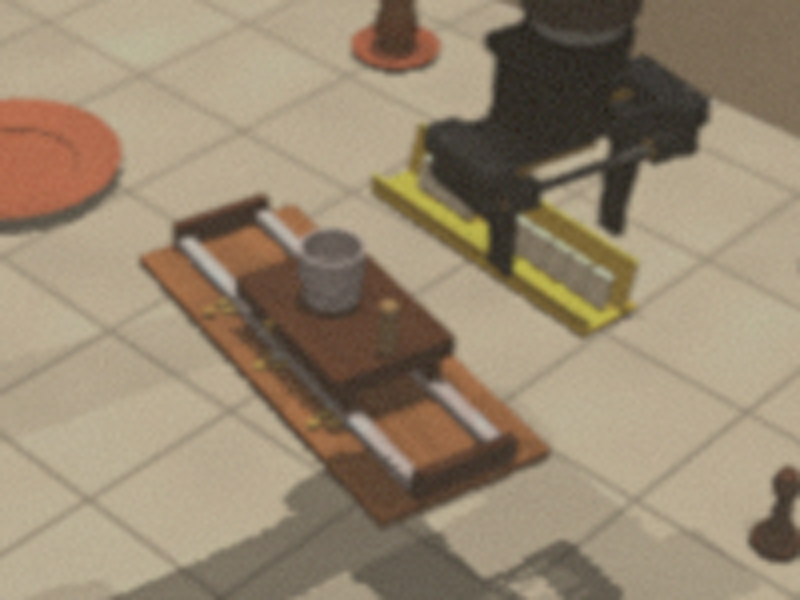

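View pics/top2c.png

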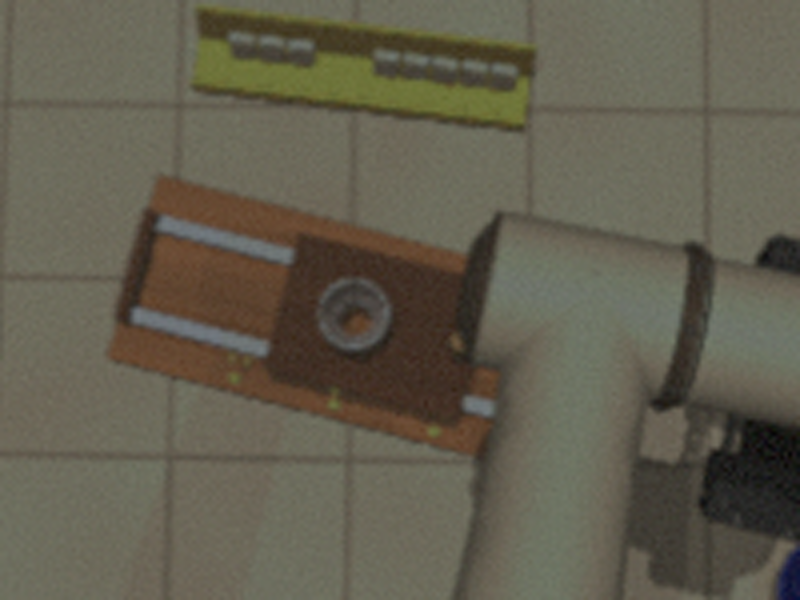

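The pointer lines up with the middle stud. In the side view the mouth is at about (313.2, 191.2), and in the top view at (318.5, 208.75), still upright. I'll check the geometry and IK next, then grasp.

Run:
```python
from h import *
np.set_printoptions(precision=4,suppress=True)
s=env.grab_frame("side");t=env.grab_frame("top")
A=[];b=[]
for f,p in((s,(313.2,191.2)),(t,(318.5,208.75))):
    o,d=ray(f,[p]);d=d[0]/np.linalg.norm(d[0]);M=np.eye(3)-np.outer(d,d);A.append(M);b.append(M@o)
m=np.linalg.lstsq(np.vstack(A),np.hstack(b),rcond=None)[0]
m0=np.array([.5244,-.0497,.1151]);print(m,"travel",np.linalg.norm((m-m0)[:2]),np.degrees(np.arctan2(*(m-m0)[1::-1])), "top-only z=.117",atz(t,[(318.5,208.75)],.117), atz(s,[(313.2,191.2)],.117))
a=np.radians(76.2);u=np.array([np.cos(a),np.sin(a),0]);v=np.array([u[1],-u[0],0])
R0=R.from_euler('xyz',[180,0,76.2],degrees=True)
g=np.array([m[0],m[1],.40])
for ax,n in((u,"u"),(v,"v")):
  for ang in(75,-75):
    Rt=R.from_rotvec(np.radians(ang)*ax)*R0
    zt=Rt.apply([0,0,1]);e=Rt.as_euler('xyz',degrees=True)
    print(n,ang,zt,e,env.inverse_kinematics(g+.019*zt,e))
print(env.inverse_kinematics([m[0],m[1],.083],[180,0,76.2]),env.inverse_kinematics([m[0],m[1],.381],[180,0,76.2]))
```

```text
[0.5446 0.0355 0.12  ] travel 0.08756681962682453 76.64179804476733 top-only z=.117 [[0.5443 0.0361 0.117 ]] [[0.5483 0.0379 0.117 ]]
u 75 [-0.938   0.2304 -0.2588] [-105.    -0.    76.2] [   4.0322   42.2909   46.2397  -56.6216 -159.2542  120.4061]
u -75 [ 0.938  -0.2304 -0.2588] [105.   -0.   76.2] None
v 75 [ 0.2304  0.938  -0.2588] [180.  -75.   76.2] [ -21.2791   15.0202    3.9191  -73.8031  -94.2175 -167.3125]
v -75 [-0.2304 -0.938  -0.2588] [180.   75.   76.2] [  36.425    29.2159   -9.5279   42.8376 -114.6476  123.2994]
[ 20.7541  22.6806 -21.1961   0.     -46.1233 145.4459] [ 20.7541  10.3058   6.3738   0.     -86.0679 145.4459]
```

```bash
cat > grasp.py <<'E'
from h import *
np.set_printoptions(precision=4,suppress=True)
g=np.array([.5453,.0368,.083]);O=[180,0,76.2]
env.goto(g+[0,0,.12],O)
print(env.move_straight(g,rate=.1,force_limit=8))
env.gripper_to(0.3,5); s=env.read_state(); print(s["opening"]*87,s["finger_force"],s["force"],s["position"])
env.gripper_to(0.3,25); env.dwell(.2); s=env.read_state(); print(s["opening"]*87,s["finger_force"],s["force"],s["clock"])
if abs(s["opening"]*87-58)<5:
    h=env.move_straight(g+[0,0,.07],rate=.05,force_limit=12)
    s=env.read_state();print(h,s["position"],s["force"],s["opening"]*87,s["clock"])
E
python3 grasp.py
```

```text
False
56.39562648925625 4.999743643391222 [0.4276 0.0086 0.1457] [0.5456 0.0369 0.0832]
56.49616715512172 24.999866413671107 [0.9561 0.7352 0.7027] 19.85
False [0.5451 0.0367 0.1526] [-0.3405 -0.5886 -1.0379] 56.27920829422291 21.4
```

```bash
cat > tip.py <<'E'
from h import *
np.set_printoptions(precision=4,suppress=True)
a=np.radians(76.2);v=np.array([np.sin(a),-np.cos(a),0]);R0=R.from_euler('xyz',[180,0,76.2],degrees=True)
env.move_straight([.5453,.0368,.381],rate=.12)
g=np.array([.5453,.0368,.40])
for d in(20,40,60,76):
    Rt=R.from_rotvec(-np.radians(d)*v)*R0
    env.goto(g+.019*Rt.apply([0,0,1]),Rt.as_euler('xyz',degrees=True))
env.dwell(.5);s=env.read_state();print(s["position"],s["tool_rot"],s["opening"]*87,s["finger_force"],s["qvel"],s["clock"])
ims=[env.grab_frame(n)["image"] for n in("side","top")]
cv2.imwrite("pics/end.png",np.vstack([cv2.resize(ims[0][60:260,200:500],(450,300)),cv2.resize(ims[1][90:290,190:490],(450,300))]))
E
python3 tip.py
```

```text
[0.5405 0.0185 0.3968] [179.4693  75.8202  75.6758] 56.39528122418171 25.00031231893617 [ 0.1336  1.2337 -0.4322  0.0466 -0.0737 -0.0328] 25.15
```

View pics/end.png

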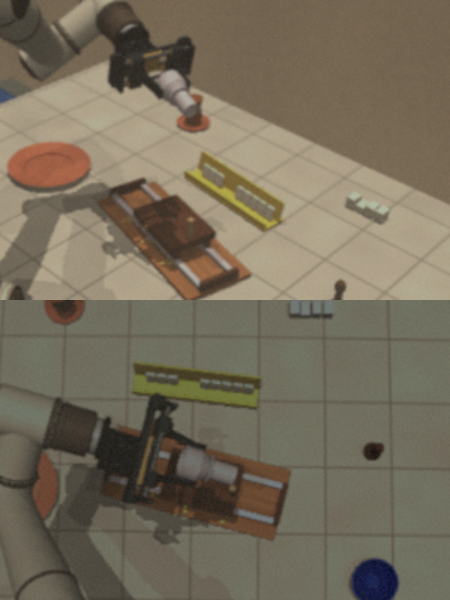

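The funnel is held, tipped in line with the tool at about 75°. In the side part of the picture it spans roughly (168, 75) to (195, 110). The carriage is still in the middle and the bystanders haven't moved. I'll let it settle and hand in.

Run:
```python
from h import *
env.dwell(1.5);s=env.read_state();print(s["qvel"].round(3),s["position"],s["finger_force"],s["clock"])
print(env.close_job())
```

```text
[-0.026 -0.068  0.018  0.033 -0.075 -0.04 ] [0.54090879 0.01889501 0.39540566] 25.000079580931303 26.75
the job is handed in; nothing more can be done
None
```

The job is handed in at 26.75 s: the carriage is in the middle station, and the gripper holds the funnel still, about 0.40 m above the table and tipped about 75° from upright; the rack, ashtray, tea tray and marker look undisturbed in the last pictures.

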